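# Clamp the walnut cue-rack bar in the bench vise

### The job

The walnut cue-rack bar is next for sanding: stand it in the vise with its notches up, flat down on the vise bed and centred along the jaws, then wind the crank until the moving jaw grips the bar firmly against the fixed jaw, and let go. Leave the pale bar and everything else on the bench where it is.

Things in the scene. Friction and masses are not known exactly. Their poses are not given: they have to be found in the camera images.
- walnut_bar: The dark walnut bar to clamp: 160 long (its x) x 36 thick (its y) x 80 mm tall, 0.2 to 0.4 kg, standing on its long edge on the bench. Origin: centre of its underside, z up. Two cue notches 26 wide, 24 mm deep are cut through the top edge, centred at x = +-43 mm; the solid 60 mm between them is good to grip across the thickness. The two ends are alike. In the vise it stands 48 mm above the jaws.
- pine_bar: The pale bar, same shape and size as the walnut one, standing beside it about 120 mm away in y; which of the two is nearer the vise varies. Same origin and axes. Not to be disturbed.
- vise: Blue machine vise on a 40 mm dark wood riser (150 x 250 mm), bolted down. Origin: centre of the riser's underside, on the bench; z up. The screw lies along its y: fixed jaw at the +y end, crank at the -y end (robot's right). The bed is 100 mm above the origin, 110 mm wide in x. Both jaws are 110 mm wide in x, flat-topped, 32 mm above the bed. The opening between them starts at 49 to 62 mm.
- vise_bed (a point): Point on the bed's surface, in the middle of the jaws' width, 30 mm before the fixed jaw's face; same axes as the vise.
- fixed_jaw (a point): Centre of the black rubber face of the fixed jaw (looking along the vise's -y), 16 mm above the bed, as it is unpressed. The rubber gives about 2.5 mm when the bar is firmly gripped.
- jaw: The moving jaw (steel-faced, 46 mm long in y), driven by the screw towards the vise's +y. Origin: lower edge of its face, in the middle, at bed height. It cannot be pushed by hand: only the crank moves it.
- jaw_face (a point): Centre of the moving jaw's face, 16 mm above the bed.
- screw (a joint): Turn of the screw, a, rad; growing = closing = clockwise seen from the crank's end; 2.55 mm of jaw travel per rad (16 mm a turn), opening 62 mm at 0. Starts at 0 to 5; the jaw meets the bar near 10.2. The crank turns with it (handle 50 mm off the axis x (sin a along vise x, cos a up)) until the bar is firm near 11.1: then a clutch slips and the crank turns alone. 6 N at the handle; slips at 9.
- crank_grip (a point): Point to grip on the red crank handle: on its centre line, 60 mm out from the crank arm. The handle is a freely revolving sleeve 20 mm across, 75 mm long, along the vise's y; its outer end is 22 mm past this point. Held here from above, fingers closing along the vise's x, it can be taken right round with the gripper pointing down, clear of the crank arm; lowest 35, highest 135 mm above the bench.
- crank_axis (a point): Point on the crank's axis of rotation beside crank_grip (the centre of the circle that crank_grip follows), 85 mm above the bench, in the plane 195 mm to the -y side of the vise's origin.
- glue: Yellow glue bottle, 160 mm tall, bystander.
- wax_tin: Brass-coloured wax tin, 80 mm across, 60 mm tall, bystander.
- mug: Blue mug, 90 mm tall, bystander.
- sanding_block: Cork sanding block 110 x 65 x 40 mm, bystander.
- brush: Bench brush lying flat, bystander.
Things that resemble listed ones, but are neither listed nor needed, are in the scene too. There is more than one size of the walnut_bar; the one meant has the size given above.

How it is judged:
By the outcome, as a careful person would: the job done as asked, in the order asked, and still so for the second after the job is handed in, with the robot touching nothing.
It also fails if it takes over 72 s, if anything falls off the work surface, if the arm or the gripper's body presses on something with over 40 N, if the wrist force passes 120 N, or if a joint passes its speed limit or range.

### The arm

A 6-joint arm with a two-finger parallel gripper is mounted at the origin on the work surface. World frame = base frame: x ahead of the robot, y to its left, z up, the work surface at z = 0. Lengths are in m, angles in rad, forces in N, time in s.
With the tool pointing down it reaches from about 0.25 to 0.775 m from the base axis. Payload 4 kg.
Tool frame: the origin (TCP) lies midway between the tips of the shut fingers; the grasp point (between the pads) lies 19 mm behind it; z points along the fingers, y is the line along which they close (so a half turn about z gives the same grasp; the last joint's range is limited). The gripper opens to 94 mm and grips with 3 to 60 N. Pads are 16 mm wide; open, the fingers measure 119 mm over their backs; the gripper's body (75 mm by 177 mm) begins 78 mm behind the grasp point.
Start: joints at [1.034, 0.087, 1.371, -0, 1.684, -0.103], TCP at [0.231, 0.499, 0.206] pointing down, gripper open.
Joint ranges: [-3.1, 3.1], [-0.76, 2.03], [0.27, 2.55], [-1.08, 4.22], [0.17, 2.65], [-2.57, 2.57]. Speed limits (rad/s): [2.79, 2.79, 3.14, 3.14, 3.14, 3.14].

### API

Orientations are given as [roll, pitch, yaw] about the fixed x, y, z axes, in that order (R = Rz(yaw) Ry(pitch) Rx(roll)).
In Python, from bench import robot gives the robot as it stands. The module is installed in compiled form; this text tells all that it offers.
- The arm moves only by the tool arm_command, never from a script. Its argument "targets" is a list of rows, each a list of 4 numbers: the shift along the world's x, y, z as a fraction of full scale, then the turn about the world's z as a fraction of full scale. A call has 1 to 8 rows; each row is the pose to reach, as a shift and turn from the pose commanded when the call began; what a row does not reach only later rows make up. Full scale, the value 1, is 0.5 m for a shift and 120 degrees for a turn. A row lasts 1/12 s, in which the tool goes at most 41.7 mm and 7.16 degrees, less where a joint would pass 70% of its speed; a pose out of reach is approached as far as the arm can. A call with a number of a shift or a turn outside -1 to 1 is refused whole. A call with a gripper value outside its range is refused whole. "claw" is the closure, from 0 (fully open) to 1 (shut), set as the call begins (left out, the last holds). The fingers move at their own pace and stop on an object; the grip force is fixed at half the most. Time passes only in rows, so rows that repeat a pose let the fingers close. It gives the time, the measured TCP pose, the force, the opening and the grip force at its end, in the units of the state.
- robot.get_obs(): the state, without advancing time (a new reading comes with each control period).
- robot.snapshot(name): name is "scene" or "top" or "wrist"; returns the picture (384x512x3 uint8, red, green, blue); there is no depth.
- robot.camera_info(name): a dict with "vfov" (degrees; the focal length in pixels is half the picture's height over the tangent of half this angle, whatever the lens; pixels are square), "cx", "cy" (the principal point, pixels), "extrinsics" (4x4, takes a point from camera to world coordinates); the wrist camera has in their place "T_tool_cam" (4x4, takes a point from camera to tool coordinates, whose origin is the TCP and whose axes are the flange's). Camera axes: x right, y up, looking along -z (the intrinsics and any distortion apply to the point x, -y, -z); pixel columns grow to the right and rows downward; lengths in m; the calibration is good to about 2 mm. A picture is of the moment at which its call begins: read the wrist's pose just before it. camera_info takes no time and is no camera call.
- robot.close_job(): hands the job in; it is judged then, once.
The state is a dict: "time": time; "joint_positions": joint angles; "qvel": joint speeds; "joint_torque": joint torques, N m; "tool_pos": TCP position; "ee_rot": TCP orientation; "wrist_force": force on the tool from outside, world axes, zero at the start; "wrist_torque": the same for the moment, N m; "width": finger opening in m; "finger_force": force on a finger pad.
Only numpy, scipy, OpenCV 4.12 (cv2) and the standard library are available. Lean on these libraries where they do the work, as an engineer would, in place of code of your own. Each camera call takes 0.05 s, during which the arm holds its last target. There are 200 camera calls.

## Working session

There is one attempt and no reset: what is moved stays moved. The work goes in short steps, Python scripts to look and compute and a tool call to move; the robot and the scene stay as the last step left them, time stands still between calls to the robot, and variables do not carry over. Pictures are saved under pics/ and viewed, at most 10 in all, crops included, and the job is handed in when it is done.

Besides the shell and the picture viewer there is one more tool, called after "Call:" by a JSON object that holds its "method" and its "body", one argument or row to a line. arm_command: Moves the arm, as the interface text tells. Shift numbers are shares of 0.5 m and turn numbers shares of 120 degrees, none past 1 either way. Its arguments: {"type":"object","properties":{"targets":{"type":"array"},"claw":{"type":"number"}},"required":["targets"]}

```bash
mkdir -p pics
python3 - <<'E'
from bench import robot
import cv2,numpy as np
o=robot.get_obs(); print(o)
for n in("scene","top","wrist"):
    im=robot.snapshot(n); cv2.imwrite(f"pics/{n}0.png",im[:,:,::-1]); print(n,robot.camera_info(n))
E
```

```text
{'time': 0.0, 'joint_positions': array([ 1.03388991e+00,  8.79470635e-02,  1.37224235e+00, -3.59281918e-05,
        1.68357980e+00, -1.03100522e-01]), 'qvel': array([ 3.37331981e-04,  1.96440823e-03,  6.57232163e-04, -1.37475671e-03,
       -4.72487753e-05,  1.27465789e-03]), 'joint_torque': array([ 3.02710714e-04, -3.40178847e+01, -3.02430832e+01,  7.18663190e-02,
        3.29462020e-02, -1.37553716e-04]), 'tool_pos': array([0.23091669, 0.49857861, 0.20431455]), 'ee_rot': array([-3.13942397e+00, -1.88488383e-04,  2.70778255e+00]), 'wrist_force': array([-0.07326344,  0.20174957,  0.46908855]), 'wrist_torque': array([-0.03042808, -0.01329742,  0.05634187]), 'finger_force': 0.0, 'width': 0.093702863034882}
scene {'vfov': 49.34775182782444, 'cx': 259.9858346478592, 'cy': 192.01198865204842, 'extrinsics': array([[-0.70949546, -0.5273445 ,  0.46746547,  1.20998939],
       [ 0.70450349, -0.51471219,  0.4886166 ,  0.65661024],
       [-0.0170591 ,  0.67600232,  0.73670201,  1.20031826],
       [ 0.        ,  0.        ,  0.        ,  1.        ]])}
top {'vfov': 48.49192056995586, 'cx': 248.95237310608408, 'cy': 185.63753586195006, 'extrinsics': array([[-0.01725006,  0.98892867, -0.14738561,  0.28818968],
       [-0.99983033, -0.01801377, -0.00384836, -0.08032375],
       [-0.00646072,  0.14729422,  0.98907162,  1.59995146],
       [ 0.        ,  0.        ,  0.        ,  1.        ]])}
wrist {'vfov': 68.0592549363302, 'cx': 253.3765767979738, 'cy': 192.17169182167294, 'T_tool_cam': array([[-4.34113899e-04,  9.69052858e-01,  2.46852931e-01,
         7.16428249e-02],
       [ 9.99999792e-01,  5.38441241e-04, -3.55127298e-04,
         8.53558425e-05],
       [-4.77052922e-04,  2.46852725e-01, -9.69052890e-01,
        -1.79723375e-01],
       [ 0.00000000e+00,  0.00000000e+00,  0.00000000e+00,
         1.00000000e+00]])}
```

View pics/scene0.png

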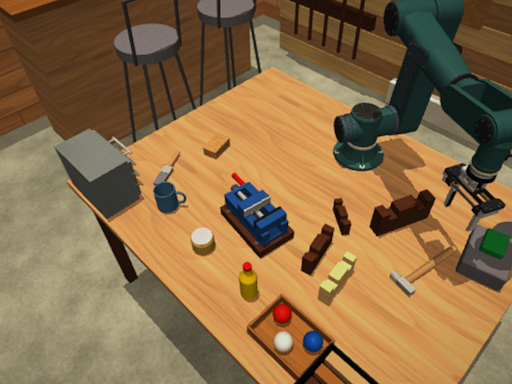

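View pics/top0.png

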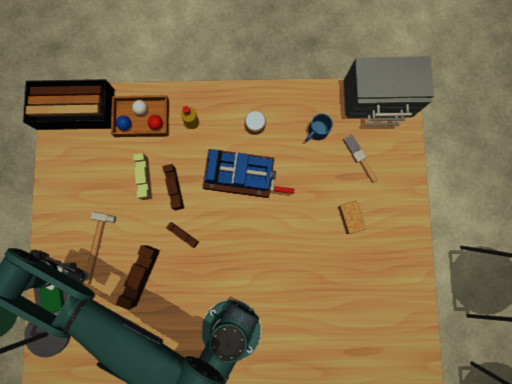

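Candidates for the walnut bar in the top view are (172,187), beside the pale bar and medium sized; (182,234), small; and (138,276), large. In the scene view these are at (318,248), (342,216) and (402,212). By the description it should be the one at (172,187). I'll measure it and check it in a close crop.

```bash
cat > h.py <<'E'
import cv2,numpy as np
from scipy.spatial.transform import Rotation as R
from bench import robot
def cam(n,o=None):
    c=robot.camera_info(n)
    if n=="wrist":
        T=np.eye(4);T[:3,:3]=R.from_euler('xyz',o["ee_rot"]).as_matrix();T[:3,3]=o["tool_pos"]
        E=T@c["T_tool_cam"]
    else: E=c["extrinsics"]
    return 192/np.tan(np.radians(c["vfov"]/2)),c["cx"],c["cy"],E
def ray(C,p):
    f,cx,cy,E=C; p=np.atleast_2d(p).astype(float)
    d=np.c_[(p[:,0]-cx)/f,-(p[:,1]-cy)/f,-np.ones(len(p))]@E[:3,:3].T
    return E[:3,3],d
def onz(C,p,z):
    o,d=ray(C,p); return o+d*((z-o[2])/d[:,2])[:,None]
def proj(C,P):
    f,cx,cy,E=C; q=(np.atleast_2d(P)-E[:3,3])@E[:3,:3]
    return np.c_[cx+f*q[:,0]/-q[:,2],cy+f*q[:,1]/q[:,2]]
def meet(C1,p1,C2,p2):
    o1,d1=ray(C1,p1);o2,d2=ray(C2,p2);d1=d1[0];d2=d2[0]
    s=np.linalg.lstsq(np.c_[d1,-d2],o2-o1,rcond=None)[0]
    a=o1+d1*s[0];b=o2+d2*s[1];return (a+b)/2,np.linalg.norm(a-b)
E
python3 - <<'E'
from h import *
C=cam("top"); im=cv2.imread("pics/top0.png"); h=cv2.cvtColor(im,cv2.COLOR_BGR2HSV)
m=(h[...,2]<105).astype(np.uint8)*255
for p in [(172,187),(182,234),(138,276)]:
    n,l,s,_=cv2.connectedComponentsWithStats(m); i=l[p[1],p[0]]
    if i==0: print("bg",p,h[p[1],p[0]]);continue
    ys,xs=np.where(l==i); r=cv2.minAreaRect(np.c_[xs,ys].astype(np.float32))
    for z in(0.04,0.08):
        b=onz(C,cv2.boxPoints(r),z); print(p,z,s[i],b.mean(0).round(3),np.linalg.norm(np.diff(b,axis=0),axis=1).round(3),np.degrees(np.arctan2(*(b[1]-b[0])[1::-1])).round(1))
for p in [(140,176),(240,172),(274,180),(293,190)]: print(p,onz(C,p,.08).round(3))
# crops
a=cv2.resize(im[120:260,110:310],(800,560),interpolation=cv2.INTER_CUBIC);cv2.imwrite("pics/c1.png",a)
E
```

```text
(172, 187) 0.04 [163 164  21  46 550] [0.522 0.207 0.04 ] [0.046 0.173 0.046] -78.5
(172, 187) 0.08 [163 164  21  46 550] [0.516 0.2   0.08 ] [0.045 0.168 0.045] -78.5
(182, 234) 0.04 [167 222  32  26 285] [0.345 0.172 0.04 ] [0.03  0.127 0.029] -36.1
(182, 234) 0.08 [167 222  32  26 285] [0.344 0.166 0.08 ] [0.029 0.124 0.029] -36.1
(138, 276) 0.04 [ 115  245   45   65 1327] [0.19  0.317 0.04 ] [0.236 0.107 0.235] -24.1
(138, 276) 0.08 [ 115  245   45   65 1327] [0.193 0.307 0.08 ] [0.23  0.104 0.229] -24.1
(140, 176) [[0.557 0.32  0.08 ]]
(240, 172) [[ 0.565 -0.043  0.08 ]]
(274, 180) [[ 0.534 -0.165  0.08 ]]
(293, 190) [[ 0.496 -0.233  0.08 ]]
```

View pics/c1.png

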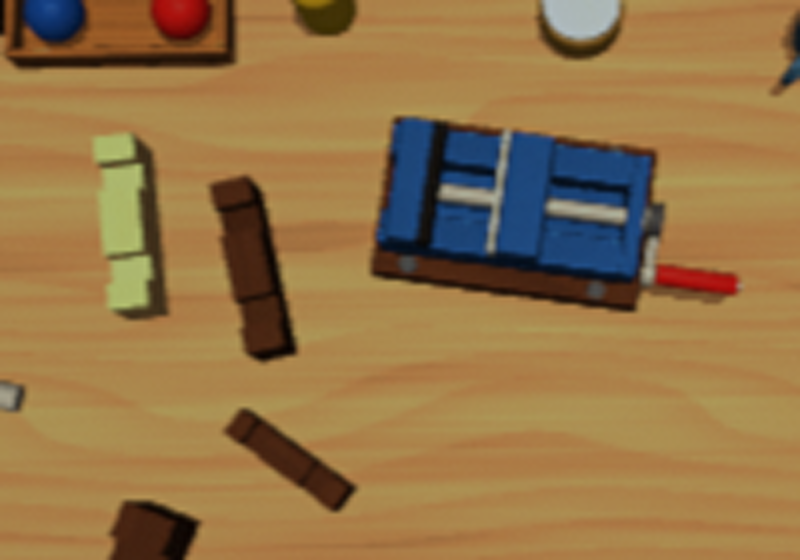

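The crop shows that the bar at crop (252,268), top (172,187), is about 160 x 38 mm with two notches, next to the pale bar. The small one is about 125 mm and the large one about 230 mm, so the choice is confirmed. I'll move the wrist camera over it for a finer look.

Call:
{"method": "arm_command", "body": {
  "targets": [
    [0.5,-0.7,0.3,0.3],
    [0.5,-0.7,0.3,0.3],
    [0.5,-0.7,0.3,0.3],
    [0.5,-0.7,0.3,0.3],
    [0.5,-0.7,0.3,0.3],
    [0.5,-0.7,0.3,0.3],
    [0.5,-0.7,0.3,0.3],
    [0.5,-0.7,0.3,0.3]
  ],
  "claw": 0
}}

```text
time: 0.82
tool_pos: [0.4056, 0.2544, 0.3101]
ee_rot: [3.141, -0.0, -2.947]
wrist_force: [0.9, 1.1, -0.6]
width: 0.0939
finger_force: 0.0
```

Call:
{"method": "arm_command", "body": {
  "targets": [
    [0.12,-0.2,0.08,0],
    [0.12,-0.2,0.08,0],
    [0.12,-0.2,0.08,0],
    [0.12,-0.2,0.08,0],
    [0.12,-0.2,0.08,0],
    [0.12,-0.2,0.08,0]
  ]
}}

```text
time: 1.32
tool_pos: [0.4648, 0.1563, 0.3491]
ee_rot: [3.141, -0.001, -2.947]
wrist_force: [-0.1, 0.8, -0.2]
width: 0.0941
finger_force: 0.0
```

Run:
```python
from h import *
import pickle
o=robot.get_obs(); im=robot.snapshot("wrist")[:,:,::-1]; cv2.imwrite("pics/w1.png",im); pickle.dump(o,open("w1.pkl","wb"))
print(o["tool_pos"],o["ee_rot"],o["qvel"].round(3))
cv2.imwrite("pics/w1b.png",cv2.resize(im,(800,600),interpolation=cv2.INTER_CUBIC))
```

```text
[0.46483792 0.15629089 0.34910116] [ 3.14087213e+00 -1.23327740e-03 -2.94732195e+00] [ 0.035 -0.004  0.012 -0.001 -0.    -0.   ]
```

View pics/w1b.png

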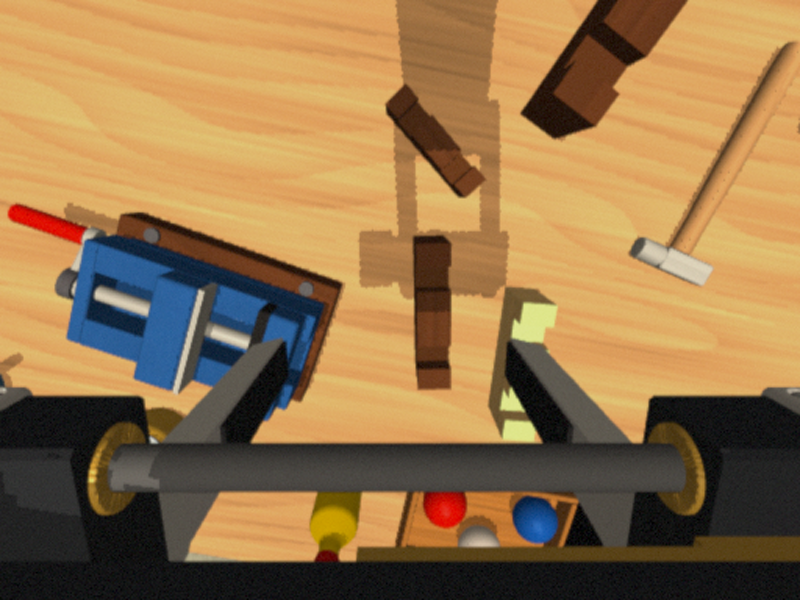

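The walnut bar stands at about (432,312) in the 800-wide wrist view, with the pale bar to its right at (525,365). The vise is at (200,310), with the red handle to its left at (50,225). Next is a view from over the vise, and I'll measure the bar from this picture.

Call:
{"method": "arm_command", "body": {
  "targets": [
    [0.06,-0.08,0.02,-0.06],
    [0.12,-0.16,0.02,-0.12],
    [0.18,-0.24,0.02,-0.15],
    [0.24,-0.32,0.02,-0.15],
    [0.26,-0.4,0.02,-0.15],
    [0.26,-0.44,0.02,-0.15],
    [0.26,-0.44,0.02,-0.15],
    [0.26,-0.44,0.02,-0.15]
  ]
}}

```text
time: 2.03
tool_pos: [0.5955, -0.0648, 0.3575]
ee_rot: [3.141, -0.004, 3.02]
wrist_force: [0.1, 0.3, 0.1]
width: 0.0939
finger_force: 0.0
```

Run:
```python
from h import *
import pickle
o=robot.get_obs(); im=robot.snapshot("wrist")[:,:,::-1]; cv2.imwrite("pics/w2.png",im); pickle.dump(o,open("w2.pkl","wb"))
print(o["tool_pos"],o["ee_rot"],o["qvel"].round(3))
cv2.imwrite("pics/w2b.png",cv2.resize(im,(800,600),interpolation=cv2.INTER_CUBIC))
o=pickle.load(open("w1.pkl","rb"));C=cam("wrist",o);im=cv2.imread("pics/w1.png");h=cv2.cvtColor(im,cv2.COLOR_BGR2HSV)
print("hsv bar",h[200,277],h[160,277],h[243,277],"shadow",h[165,250])
m=(cv2.inRange(h,(0,60,0),(14,255,125)));
n,l,s,_=cv2.connectedComponentsWithStats(m);i=l[200,277];print(s[i])
ys,xs=np.where(l==i);r=cv2.minAreaRect(np.c_[xs,ys].astype(np.float32));b=cv2.boxPoints(r);print(b.round(1))
for z in(0,.08):
    w=onz(C,b,z);print(z,w.round(4).tolist(),np.linalg.norm(np.roll(w,-1,0)-w,axis=1).round(4))
for y in range(s[i][1]+3,s[i][1]+s[i][3],8): 
    q=np.where(l[y]==i)[0];print(y,q.min(),q.max(),end="; ")
```

```text
[ 0.59545896 -0.06482265  0.35752391] [ 3.14129446 -0.00363143  3.02019503] [ 0.054 -0.042  0.011  0.032  0.014  0.024]
hsv bar [ 11 186 107] [ 11 180  78] [ 11 175 115] shadow [ 14 146 171]
[ 264  150   25   98 2100]
[[264. 150.]
 [288. 150.]
 [288. 247.]
 [264. 247.]]
0 [[0.4435, 0.1728, 0.0], [0.435, 0.2163, 0.0], [0.6249, 0.2595, 0.0], [0.6342, 0.212, 0.0]] [0.0444 0.1947 0.0484 0.1946]
0.08 [[0.4362, 0.1682, 0.08], [0.4289, 0.2052, 0.08], [0.5901, 0.2418, 0.08], [0.598, 0.2015, 0.08]] [0.0377 0.1653 0.0411 0.1652]
153 265 286; 161 265 288; 169 265 288; 177 265 286; 185 266 287; 193 266 287; 201 266 287; 209 266 287; 217 266 287; 225 266 286; 233 267 286; 241 267 287;
```

View pics/w2b.png

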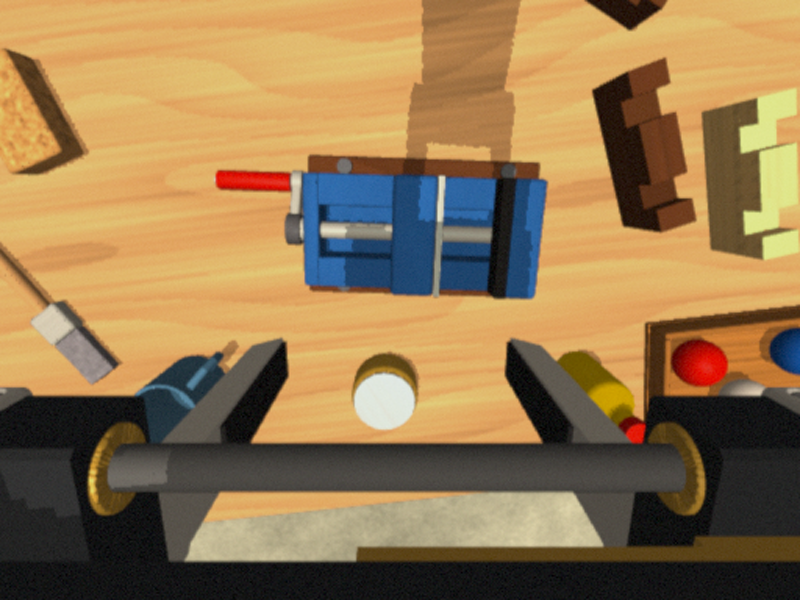

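In this view the moving jaw's steel strip is at (440,236), the rubber strip at (503,238), the red handle runs (218..290,180), and the hub is at (294,229). I'll work out the poses now.

Run:
```python
from h import *
import pickle
o1=pickle.load(open("w1.pkl","rb"));o2=pickle.load(open("w2.pkl","rb"));C1=cam("wrist",o1);C2=cam("wrist",o2);CT=cam("top");CS=cam("scene")
ims=[cv2.imread(f"pics/{n}.png") for n in("w1","w2","top0","scene0")]
ends=[]
for im,C,box in zip(ims,(C1,C2,CT,CS),((0,110,100,200),(100,90,200,140),(265,170,310,205),(220,165,260,200))):
    h=cv2.cvtColor(im,cv2.COLOR_BGR2HSV);m=cv2.inRange(h,(0,170,70),(6,255,255))|cv2.inRange(h,(174,170,70),(180,255,255))
    k=np.zeros_like(m);k[box[1]:box[3],box[0]:box[2]]=1;m*=k
    ys,xs=np.where(m>0);(c,sz,a)=r=cv2.minAreaRect(np.c_[xs,ys].astype(np.float32));b=cv2.boxPoints(r)
    d=[np.linalg.norm(b[0]-b[1]),np.linalg.norm(b[1]-b[2])]
    e=((b[0]+b[1])/2,(b[2]+b[3])/2) if d[0]<d[1] else ((b[1]+b[2])/2,(b[3]+b[0])/2)
    ends.append(e);print("red",len(xs),np.round(e,1).tolist(),np.round(d,1))
# order ends so first = outer (lower y)
def ordr(C,e): return sorted(e,key=lambda p:onz(C,p,.08)[0,1])
E=[ordr(C,e) for C,e in zip((C1,C2,CT,CS),ends)]
for k in(0,1):
    print(k,[ (lambda r:(r[0].round(4).tolist(),round(r[1],4)))(meet(A,E[i][k],B,E[j][k])) for A,i,B,j in((C1,0,C2,1),(C2,1,CT,2),(C2,1,CS,3),(C1,0,CS,3))])
# vise: profiles
h=cv2.cvtColor(ims[1],cv2.COLOR_BGR2HSV)
for y in(120,135,165,180): print(y,[(x,int(h[y,x,1]),int(h[y,x,2])) for x in range(274,290)],"\n   ",[(x,int(h[y,x,1]),int(h[y,x,2])) for x in range(310,332)])
w=cv2.inRange(h,(0,0,120),(180,110,255));w[:, :274]=0;w[:,290:]=0;w[:105]=0;w[200:]=0
ys,xs=np.where(w>0);print("white rows",ys.min(),ys.max())
bl=cv2.inRange(h,(95,120,40),(125,255,255));print("jawblue rows",[ (x,np.where(bl[90:200,x])[0].min()+90,np.where(bl[90:200,x])[0].max()+90) for x in(255,262,270,330,338,345)])
# bar
p=onz(C1,[(287.4,185),(287.4,245)],.08);print("R edge",p);print("far",onz(C1,[(267,247.5),(287.5,247.5)],.08));print("L edge z0",onz(C1,[(264.7,160),(266,215)],0),"near z0",onz(C1,[(264.5,149.5),(276,149.5)],0))
```

```text
red 541 [[5.400000095367432, 133.8000030517578], [52.599998474121094, 150.39999389648438]] [11.3 50. ]
red 539 [[137.89999389648438, 114.4000015258789], [185.1999969482422, 116.0]] [11.6 47.3]
red 98 [[273.79998779296875, 188.3000030517578], [293.1000061035156, 190.89999389648438]] [ 4.9 19.5]
red 62 [[232.5, 173.5], [242.5, 183.5]] [ 4.2 14.1]
0 [([0.492, -0.2376, 0.0689], np.float64(0.0025)), ([0.4934, -0.2335, 0.0771], np.float64(0.0006)), ([0.4936, -0.2405, 0.0633], np.float64(0.0034)), ([0.4927, -0.2445, 0.061], np.float64(0.0008))]
1 [([0.5037, -0.1629, 0.0703], np.float64(0.0021)), ([0.5049, -0.164, 0.0655], np.float64(0.0015)), ([0.5074, -0.165, 0.0728], np.float64(0.0084)), ([0.505, -0.1716, 0.0637], np.float64(0.0059))]
120 [(274, 183, 177), (275, 185, 176), (276, 184, 173), (277, 191, 170), (278, 183, 153), (279, 146, 129), (280, 16, 126), (281, 28, 220), (282, 31, 222), (283, 32, 213), (284, 3, 180), (285, 134, 165), (286, 181, 163), (287, 188, 163), (288, 185, 163), (289, 189, 162)] 
    [(310, 179, 161), (311, 187, 158), (312, 181, 161), (313, 193, 160), (314, 187, 161)
[... 2011 characters left out ...]
 71), (325, 183, 113), (326, 182, 115), (327, 188, 114), (328, 182, 115), (329, 187, 112), (330, 175, 118), (331, 180, 112)]
white rows 112 189
jawblue rows [(255, np.int64(112), np.int64(187)), (262, np.int64(112), np.int64(187)), (270, np.int64(112), np.int64(187)), (330, np.int64(116), np.int64(189)), (338, np.int64(115), np.int64(189)), (345, np.int64(115), np.int64(151))]
R edge [[0.48405064 0.21671407 0.08      ]
 [0.5866363  0.240004   0.08      ]]
far [[0.59787597 0.20672245 0.08      ]
 [0.59112845 0.24119952 0.08      ]]
L edge z0 [[0.46145961 0.17778207 0.        ]
 [0.56679992 0.20213398 0.        ]] near z0 [[0.44246394 0.17348215 0.        ]
 [0.43837065 0.19434753 0.        ]]
```

Run:
```python
from h import *
import pickle
o2=pickle.load(open("w2.pkl","rb"));C2=cam("wrist",o2)
J=onz(C2,[(284.9,120),(283.9,135),(282.2,165),(281.2,180)],.132);F=onz(C2,[(321.6,120),(320.4,135),(317.7,165),(316.6,180)],.132);B=onz(C2,[(317,120),(316,135),(313.2,165),(312.2,180)],.1)
for q in(J,F,B): print(q.round(4).tolist(),np.degrees(np.polyfit(q[:,0],q[:,1],1)[0]*1).round(4))
e=onz(C2,[(285.4,111.5),(280.6,189.5),(325,111.5),(320,189.5),(262,111.5),(262,187.5),(335,115),(335,189.7)],.132);print(e.round(4).tolist())
yaw=np.arctan(np.mean([np.polyfit(q[:,0],q[:,1],1)[0] for q in(J,F)]));print("yaw",np.degrees(yaw))
X=np.array([np.cos(yaw),np.sin(yaw)]);Y=np.array([-X[1],X[0]])
print("opening",(F[:,:2]@Y).mean()-(J[:,:2]@Y).mean(),(B[:,:2]@Y).mean()-(J[:,:2]@Y).mean());print("Yj",(J[:,:2]@Y).mean(),"Yf",(F[:,:2]@Y).mean(),"x ends",e[:,:2]@X)
for P in[(.493,-.237),(.504,-.1635)]: print(np.array(P)@X,np.array(P)@Y)
print("X,Y",X,Y,"center-hub ", onz(C2,[(188,147)],.085)[:,:2]@np.c_[X,Y])
```

```text
[[0.5293, -0.0124, 0.132], [0.5494, -0.0158, 0.132], [0.5912, -0.0222, 0.132], [0.6129, -0.0258, 0.132]] -9.0962
[[0.5355, 0.0379, 0.132], [0.5556, 0.035, 0.132], [0.5974, 0.0284, 0.132], [0.6192, 0.0253, 0.132]] -8.7016
[[0.5355, 0.0385, 0.1], [0.5572, 0.0356, 0.1], [0.6023, 0.0281, 0.1], [0.6258, 0.0249, 0.1]] -8.8095
[[0.5181, -0.0107, 0.132], [0.627, -0.0281, 0.132], [0.5247, 0.0433, 0.132], [0.634, 0.0293, 0.132], [0.5142, -0.0426, 0.132], [0.6207, -0.0548, 0.132], [0.5311, 0.0567, 0.132], [0.637, 0.0511, 0.132]]
yaw -8.828342130652448
opening 0.05106143083773017 0.05169139887038182
Yj 0.06875480028336674 Yf 0.1198162311210969 x ends [0.51363741 0.62384687 0.51188292 0.62199362 0.51467397 0.62171131
 0.5160653  0.62158903]
0.5235327178880635 -0.15852915599578918
0.5231220089454942 -0.08421171983061666
X,Y [ 0.98815258 -0.15347466] [0.15347466 0.98815258] center-hub  [[ 0.57082571 -0.07634158]]
```

Call:
{"method": "arm_command", "body": {
  "targets": [
    [-0.02,0.08,0,0.06],
    [-0.04,0.16,0,0.12],
    [-0.07,0.24,0,0.166],
    [-0.1,0.32,0,0.166],
    [-0.12,0.4,-0.05,0.166],
    [-0.14,0.46,-0.1,0.166],
    [-0.157,0.52,-0.15,0.166],
    [-0.157,0.544,-0.2,0.166]
  ]
}}

```text
time: 2.75
tool_pos: [0.513, 0.2143, 0.2607]
ee_rot: [3.139, 0.003, -2.905]
wrist_force: [1.0, 0.3, -0.1]
width: 0.0939
finger_force: 0.0
```

Call:
{"method": "arm_command", "body": {
  "targets": [
    [0,0,-0.06,0],
    [0,0,-0.12,0],
    [0,0,-0.18,0],
    [0,0,-0.2,0],
    [0,0,-0.2,0],
    [0,0,-0.2,0]
  ]
}}

```text
time: 3.25
tool_pos: [0.5159, 0.2094, 0.1608]
ee_rot: [3.141, 0.001, -2.911]
wrist_force: [0.0, 0.0, 0.4]
width: 0.0939
finger_force: 0.0
```

Run:
```python
from h import *
o=robot.get_obs();print(o["tool_pos"],np.degrees(o["ee_rot"]),o["time"])
C=cam("wrist",o);im=np.ascontiguousarray(robot.snapshot("wrist")[:,:,::-1])
a=np.radians(12.9);t=np.array([np.cos(a),np.sin(a)]);n=np.array([-t[1],t[0]]);c=np.array([.5169,.2074])
for u,v in((80,18),(80,-18),(-80,18),(-80,-18),(30,18),(30,-18),(-30,18),(-30,-18)):
    q=proj(C,[*(c+t*u/1e3+n*v/1e3),.08])[0]; cv2.drawMarker(im,tuple(int(round(k)) for k in q),(0,255,0),0,8)
cv2.imwrite("pics/w3.png",im)
```

```text
[0.51592004 0.20944624 0.16084203] [ 1.79972493e+02  4.99867874e-02 -1.66808778e+02] 3.25
```

View pics/w3.png

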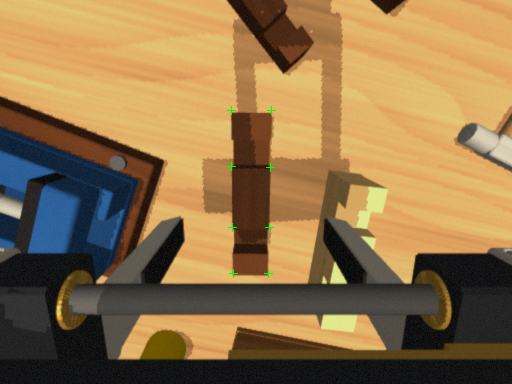

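The projected corners (green) sit on the walnut bar's top face (232–271, 110–272), so the estimate holds. I'll descend, grip and lift.

Call:
{"method": "arm_command", "body": {
  "targets": [
    [0.002,-0.004,-0.06,0],
    [0.002,-0.004,-0.12,0],
    [0.002,-0.004,-0.18,0],
    [0.002,-0.004,-0.22,0],
    [0.002,-0.004,-0.237,0],
    [0.002,-0.004,-0.237,0],
    [0.002,-0.004,-0.237,0]
  ]
}}

```text
time: 3.88
tool_pos: [0.5192, 0.2066, 0.0435]
ee_rot: [3.141, 0.003, -2.914]
wrist_force: [-0.2, -0.5, 1.5]
width: 0.0936
finger_force: 0.0
```

Call:
{"method": "arm_command", "body": {
  "targets": [
    [0,0,0,0],
    [0,0,0,0],
    [0,0,0,0],
    [0,0,0,0],
    [0,0,0,0],
    [0,0,0,0],
    [0,0,0,0],
    [0,0,0,0]
  ],
  "claw": 1
}}

```text
time: 4.55
tool_pos: [0.5176, 0.2061, 0.0412]
ee_rot: [3.141, -0.0, -2.914]
wrist_force: [0.2, -0.4, 0.8]
width: 0.0442
finger_force: 0.0
```

Call:
{"method": "arm_command", "body": {
  "targets": [
    [0,0,0,0],
    [0,0,0,0],
    [0,0,0,0],
    [0,0,0,0]
  ]
}}

```text
time: 4.88
tool_pos: [0.5175, 0.2064, 0.0412]
ee_rot: [3.141, -0.0, -2.913]
wrist_force: [-0.4, 1.7, -0.3]
width: 0.0357
finger_force: 29.9
```

Call:
{"method": "arm_command", "body": {
  "targets": [
    [0,0,0.04,0],
    [0,0,0.1,0],
    [0,0,0.16,0],
    [0,0,0.22,0],
    [0,0,0.28,0],
    [0,0,0.32,0],
    [0,0,0.32,0],
    [0,0,0.32,0]
  ]
}}

```text
time: 5.55
tool_pos: [0.5179, 0.2059, 0.2011]
ee_rot: [-3.141, 0.001, -2.914]
wrist_force: [0.1, 0.8, -4.2]
width: 0.0356
finger_force: 29.9
```

Call:
{"method": "arm_command", "body": {
  "targets": [
    [0.015,-0.05,0,-0.03],
    [0.03,-0.1,0,-0.06],
    [0.045,-0.16,0,-0.09],
    [0.06,-0.22,0,-0.12],
    [0.08,-0.28,0,-0.15],
    [0.1,-0.34,0,-0.182],
    [0.116,-0.38,0,-0.182],
    [0.116,-0.397,0,-0.182]
  ]
}}

```text
time: 6.22
tool_pos: [0.5749, 0.0043, 0.1966]
ee_rot: [-3.14, -0.006, 2.985]
wrist_force: [-1.1, 0.5, -3.9]
width: 0.0357
finger_force: 29.9
```

Call:
{"method": "arm_command", "body": {
  "targets": [
    [0,0,0,0],
    [0,0,0,0],
    [0,0,0,0],
    [0,0,0,0]
  ]
}}

```text
time: 6.55
tool_pos: [0.5751, 0.0091, 0.2008]
ee_rot: [3.141, -0.001, 2.99]
wrist_force: [-0.3, -0.1, -3.7]
width: 0.036
finger_force: 29.9
```

Run:
```python
from h import *
o=robot.get_obs();print(o["tool_pos"],np.degrees(o["ee_rot"]),o["time"],o["width"])
im=robot.snapshot("wrist")[:,:,::-1];s=robot.snapshot("scene")[:,:,::-1];t=robot.snapshot("top")[:,:,::-1]
cv2.imwrite("pics/w4w.png",im);cv2.imwrite("pics/w4s.png",s)
a=cv2.resize(im,(400,300));b=cv2.resize(s[140:290,190:390],(400,300));c=cv2.resize(t[120:220,170:320],(450,300))
cv2.imwrite("pics/w4.png",np.vstack([np.hstack([a,b]),np.hstack([c,np.zeros((300,350,3),np.uint8)])]))
```

```text
[0.57506445 0.00906467 0.20075196] [ 1.79969601e+02 -5.79146952e-02  1.71339468e+02] 6.55 0.035957735007496786
```

View pics/w4.png

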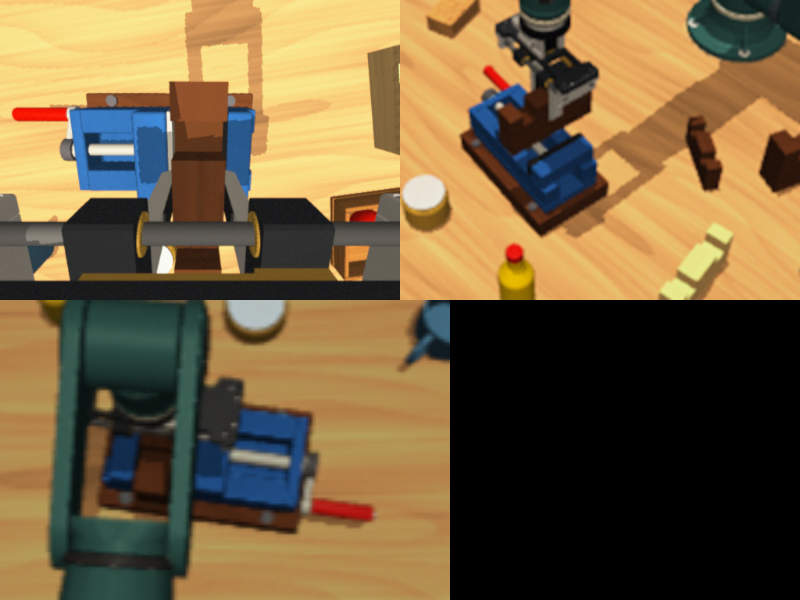

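The bar (205,180 in the wrist panel) hangs between the jaws. The gaps work out at about 4.5 mm to the rubber and 10.5 mm to the steel, so I'll lower it.

Call:
{"method": "arm_command", "body": {
  "targets": [
    [0.002,-0.004,-0.02,0],
    [0.002,-0.004,-0.04,0],
    [0.002,-0.004,-0.06,0],
    [0.002,-0.004,-0.08,0],
    [0.002,-0.004,-0.1,0],
    [0.002,-0.004,-0.106,0],
    [0.002,-0.004,-0.106,0],
    [0.002,-0.004,-0.106,0]
  ]
}}

```text
time: 7.37
tool_pos: [0.5766, 0.0056, 0.148]
ee_rot: [3.141, -0.0, 2.988]
wrist_force: [0.9, 0.2, -3.3]
width: 0.0358
finger_force: 29.9
```

Call:
{"method": "arm_command", "body": {
  "targets": [
    [0,0,-0.004,0],
    [0,0,-0.008,0],
    [0,0,-0.012,0],
    [0,0,-0.012,0],
    [0,0,-0.012,0]
  ]
}}

```text
time: 7.78
tool_pos: [0.5766, 0.0056, 0.1422]
ee_rot: [3.142, -0.0, 2.988]
wrist_force: [-0.1, -0.2, -3.3]
width: 0.0358
finger_force: 29.9
```

Call:
{"method": "arm_command", "body": {
  "targets": [
    [-0.002,0,-0.001,0],
    [-0.002,0,-0.002,0],
    [-0.002,0,-0.002,0],
    [-0.002,0,-0.002,0]
  ]
}}

```text
time: 8.12
tool_pos: [0.5756, 0.0056, 0.1412]
ee_rot: [3.142, 0.0, 2.988]
wrist_force: [0.3, 0.5, -3.6]
width: 0.0358
finger_force: 29.9
```

Call:
{"method": "arm_command", "body": {
  "targets": [
    [0,0,-0.001,0],
    [0,0,-0.002,0],
    [0,0,-0.002,0],
    [0,0,-0.002,0]
  ]
}}

```text
time: 8.45
tool_pos: [0.5757, 0.0056, 0.1412]
ee_rot: [3.142, 0.001, 2.989]
wrist_force: [-1.5, 1.0, 1.0]
width: 0.036
finger_force: 29.9
```

Contact with the bed. I'll release and rise.

Call:
{"method": "arm_command", "body": {
  "targets": [
    [0,0,0,0],
    [0,0,0,0],
    [0,0,0,0],
    [0,0,0,0],
    [0,0,0,0],
    [0,0,0,0]
  ],
  "claw": 0.3
}}

```text
time: 8.95
tool_pos: [0.5757, 0.0055, 0.1402]
ee_rot: [3.142, 0.0, 2.988]
wrist_force: [-0.6, -0.4, 0.2]
width: 0.0656
finger_force: 0.0
```

Call:
{"method": "arm_command", "body": {
  "targets": [
    [0,0,0.03,0],
    [0,0,0.09,0],
    [0,0,0.17,0],
    [0,0,0.25,0],
    [0,0,0.33,0],
    [-0.05,-0.05,0.36,0.05],
    [-0.1,-0.1,0.36,0.1],
    [-0.1,-0.16,0.36,0.15]
  ]
}}

```text
time: 9.62
tool_pos: [0.5234, -0.0741, 0.3237]
ee_rot: [-3.14, 0.004, -2.973]
wrist_force: [1.0, 0.2, -0.3]
width: 0.0657
finger_force: 0.0
```

Run:
```python
from h import *
import pickle
o=robot.get_obs();print(o["tool_pos"],np.degrees(o["ee_rot"]),o["time"],o["width"]);pickle.dump(o,open("w5.pkl","wb"))
im=robot.snapshot("wrist")[:,:,::-1];cv2.imwrite("pics/w5.png",im)
```

```text
[ 0.52341956 -0.07406401  0.32372654] [-179.90912788    0.22931298 -170.34691081] 9.6167 0.06566088482652031
```

View pics/w5.png

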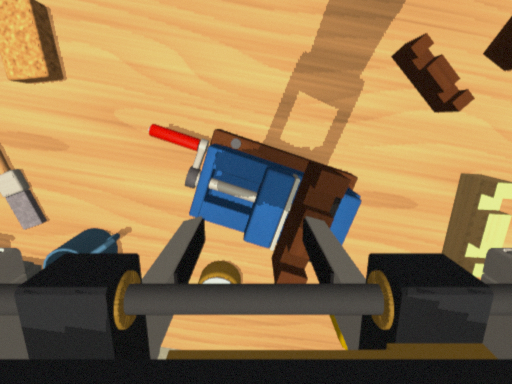

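The bar stands between the jaws and everything else looks undisturbed. The handle is at (175,137). I'll turn to yaw 81° and go above crank_grip.

Call:
{"method": "arm_command", "body": {
  "targets": [
    [-0.01,-0.06,0,-0.059],
    [-0.02,-0.12,0,-0.118],
    [-0.03,-0.18,0,-0.177],
    [-0.04,-0.24,0,-0.236],
    [-0.05,-0.28,0,-0.295],
    [-0.054,-0.282,0,-0.354],
    [-0.054,-0.282,0,-0.413],
    [-0.054,-0.282,0,-0.472]
  ]
}}

```text
time: 10.33
tool_pos: [0.4985, -0.2162, 0.3199]
ee_rot: [3.142, -0.0, 2.306]
wrist_force: [-0.3, 0.4, 0.4]
width: 0.0657
finger_force: 0.0
```

Call:
{"method": "arm_command", "body": {
  "targets": [
    [0,0,-0.05,-0.059],
    [0,0,-0.1,-0.118],
    [0,0,-0.15,-0.177],
    [0,0,-0.2,-0.236],
    [0,0,-0.23,-0.295],
    [0,0,-0.23,-0.354],
    [0,0,-0.23,-0.413],
    [0,0,-0.23,-0.432]
  ]
}}

```text
time: 11.0
tool_pos: [0.4985, -0.2152, 0.2043]
ee_rot: [-3.14, -0.001, 1.404]
wrist_force: [-0.2, 0.3, -0.1]
width: 0.0659
finger_force: 0.0
```

Run:
```python
from h import *
o=robot.get_obs();print(o["tool_pos"],np.degrees(o["ee_rot"]),o["joint_positions"].round(3),o["time"])
```

```text
[ 0.49846542 -0.21522785  0.20430032] [-1.79926386e+02 -3.00919098e-02  8.04279338e+01] [-0.512  0.073  1.388  0.     1.682 -0.345] 11.0
```

Run:
```python
from h import *
o=robot.get_obs();C=cam("wrist",o);im=robot.snapshot("wrist")[:,:,::-1];cv2.imwrite("pics/w6.png",im)
h=cv2.cvtColor(np.ascontiguousarray(im),cv2.COLOR_BGR2HSV);m=cv2.inRange(h,(0,170,60),(6,255,255))|cv2.inRange(h,(174,170,60),(180,255,255))
n,l,s,_=cv2.connectedComponentsWithStats(m);i=1+np.argmax(s[1:,4]);print(s[i])
a=np.radians(-8.83);X=np.array([np.cos(a),np.sin(a)]);Y=np.array([-X[1],X[0]])
for y in np.linspace(s[i][1]+3,s[i][1]+s[i][3]-4,5).astype(int):
    q=np.where(l[y]==i)[0];w=onz(C,[((q.min()+q.max())/2,y)],.066)[0,:2];print(y,q.min(),q.max(),w.round(4),w@X,w@Y)
t=o["tool_pos"][:2];print("tcp",t@X,t@Y)
w=onz(C,[(s[i][0]+s[i][2]/2,s[i][1]),(s[i][0]+s[i][2]/2,s[i][1]+s[i][3])],.066)[:,:2];print(w@Y)
```

```text
[ 243  137   18   68 1076]
140 243 259 [ 0.5039 -0.1653] 0.5232996263014106 -0.08598223257173623
155 244 260 [ 0.5022 -0.1818] 0.5241615355936826 -0.10251248296353035
170 244 259 [ 0.4988 -0.1984] 0.5233486767276948 -0.11945424400071789
185 245 259 [ 0.4964 -0.2156] 0.5236608434818227 -0.13686183867214052
201 245 259 [ 0.4932 -0.2344] 0.5233827573801504 -0.15593958764743007
tcp 0.5255958568784838 -0.13616093603203233
[-0.08274436 -0.16079515]
```

Call:
{"method": "arm_command", "body": {
  "targets": [
    [-0.004,0,-0.07,0.006],
    [-0.004,0,-0.14,0.006],
    [-0.004,0,-0.2,0.006],
    [-0.004,0,-0.26,0.006],
    [-0.004,0,-0.3,0.006],
    [-0.004,0,-0.315,0.006],
    [-0.004,0,-0.315,0.006],
    [-0.004,0,-0.315,0.006]
  ]
}}

```text
time: 11.72
tool_pos: [0.4972, -0.2157, 0.0485]
ee_rot: [3.141, 0.0, 1.422]
wrist_force: [1.0, -1.0, 1.6]
width: 0.0661
finger_force: 0.0
```

Call:
{"method": "arm_command", "body": {
  "targets": [
    [0,0,0,0],
    [0,0,0,0],
    [0,0,0,0],
    [0,0,0,0],
    [0,0,0,0],
    [0,0,0,0],
    [0,0,0,0],
    [0,0,0,0]
  ],
  "claw": 1
}}

```text
time: 12.38
tool_pos: [0.4968, -0.2154, 0.0478]
ee_rot: [3.141, 0.0, 1.422]
wrist_force: [0.3, -0.4, 0.0]
width: 0.0191
finger_force: 30.0
```

Call:
{"method": "arm_command", "body": {
  "targets": [
    [0,0,0,0],
    [0,0,0,0]
  ]
}}

```text
time: 12.55
tool_pos: [0.4967, -0.2154, 0.0477]
ee_rot: [3.141, -0.0, 1.422]
wrist_force: [0.2, 0.3, 0.0]
width: 0.0189
finger_force: 30.0
```

Run:
```python
import numpy as np
for k,(a0,n) in enumerate(((4.31,8),(6.31,8),(8.31,8),(10.31,6))):
    a=a0+.25*np.arange(1,n+1);dX=.1*(np.sin(a)-np.sin(a0));dz=.1*(np.cos(a)-np.cos(a0))
    print(a0,np.c_[dX*.98815,-dX*.15347,dz,0*a].round(3).tolist())
```

```text
4.31 [[-0.007, 0.001, 0.024, 0.0], [-0.007, 0.001, 0.049, 0.0], [-0.002, 0.0, 0.073, 0.0], [0.009, -0.001, 0.095, 0.0], [0.026, -0.004, 0.114, 0.0], [0.046, -0.007, 0.128, 0.0], [0.069, -0.011, 0.137, 0.0], [0.094, -0.015, 0.139, 0.0]]
6.31 [[0.024, -0.004, -0.004, 0.0], [0.047, -0.007, -0.014, 0.0], [0.067, -0.01, -0.029, 0.0], [0.082, -0.013, -0.048, 0.0], [0.092, -0.014, -0.071, 0.0], [0.096, -0.015, -0.096, 0.0], [0.094, -0.015, -0.12, 0.0], [0.086, -0.013, -0.144, 0.0]]
8.31 [[-0.014, 0.002, -0.021, 0.0], [-0.032, 0.005, -0.038, 0.0], [-0.053, 0.008, -0.049, 0.0], [-0.077, 0.012, -0.055, 0.0], [-0.102, 0.016, -0.055, 0.0], [-0.126, 0.02, -0.049, 0.0], [-0.147, 0.023, -0.036, 0.0], [-0.165, 0.026, -0.019, 0.0]]
10.31 [[-0.013, 0.002, 0.021, 0.0], [-0.021, 0.003, 0.045, 0.0], [-0.022, 0.003, 0.07, 0.0], [-0.017, 0.003, 0.094, 0.0], [-0.007, 0.001, 0.117, 0.0], [0.009, -0.001, 0.136, 0.0]]
```

Call:
{"method": "arm_command", "body": {
  "targets": [
    [-0.007,0.001,0.024,0],
    [-0.007,0.001,0.049,0],
    [-0.002,0,0.073,0],
    [0.009,-0.001,0.095,0],
    [0.026,-0.004,0.114,0],
    [0.046,-0.007,0.128,0],
    [0.069,-0.011,0.137,0],
    [0.094,-0.015,0.139,0]
  ]
}}

```text
time: 13.22
tool_pos: [0.541, -0.2225, 0.1182]
ee_rot: [-3.134, -0.0, 1.422]
wrist_force: [-7.6, 1.6, -0.4]
width: 0.0194
finger_force: 30.1
```

Call:
{"method": "arm_command", "body": {
  "targets": [
    [0,0,0,0],
    [0,0,0,0]
  ]
}}

```text
time: 13.38
tool_pos: [0.5437, -0.2229, 0.1183]
ee_rot: [-3.142, 0.0, 1.422]
wrist_force: [-0.4, 1.2, 1.4]
width: 0.0187
finger_force: 30.0
```

Tracking with low forces, so I'll continue round.

Call:
{"method": "arm_command", "body": {
  "targets": [
    [0.024,-0.004,-0.004,0],
    [0.047,-0.007,-0.014,0],
    [0.067,-0.01,-0.029,0],
    [0.082,-0.013,-0.048,0],
    [0.092,-0.014,-0.071,0],
    [0.096,-0.015,-0.096,0],
    [0.094,-0.015,-0.12,0],
    [0.086,-0.013,-0.144,0]
  ]
}}

```text
time: 14.05
tool_pos: [0.5872, -0.229, 0.0463]
ee_rot: [3.14, -0.001, 1.422]
wrist_force: [-3.9, 2.1, 8.2]
width: 0.0194
finger_force: 30.0
```

Call:
{"method": "arm_command", "body": {
  "targets": [
    [-0.014,0.002,-0.021,0],
    [-0.032,0.005,-0.038,0],
    [-0.053,0.008,-0.049,0],
    [-0.077,0.012,-0.055,0],
    [-0.102,0.016,-0.055,0],
    [-0.126,0.02,-0.049,0],
    [-0.147,0.023,-0.036,0],
    [-0.165,0.026,-0.019,0]
  ]
}}

```text
time: 14.72
tool_pos: [0.5051, -0.2169, 0.0351]
ee_rot: [3.137, 0.001, 1.421]
wrist_force: [4.5, -0.7, -6.0]
width: 0.0191
finger_force: 30.0
```

Run:
```python
from h import *
o=robot.get_obs();print(o["wrist_force"],o["tool_pos"],o["width"]);im=robot.snapshot("scene")[:,:,::-1];w=robot.snapshot("wrist")[:,:,::-1]
cv2.imwrite("pics/w7.png",np.hstack([cv2.resize(im[140:290,190:390],(400,300),interpolation=cv2.INTER_CUBIC),cv2.resize(w,(400,300))]))
```

```text
[ 4.48524242 -0.73265301 -6.04643074] [ 0.50512583 -0.2168701   0.03512002] 0.019119291101838593
```

View pics/w7.png

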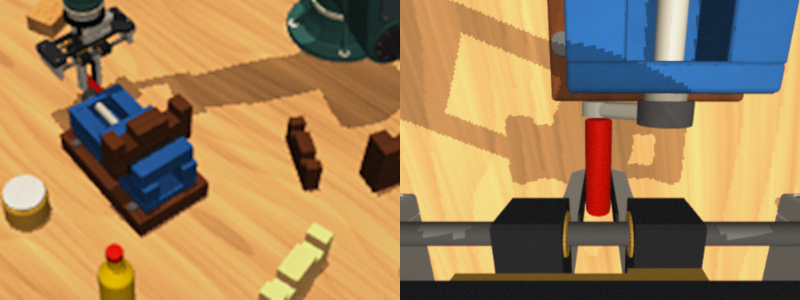

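The bar is upright and near the rubber, and the handle is held at (598,165). I'll wind on to firm, slower, past the clutch point.

Call:
{"method": "arm_command", "body": {
  "targets": [
    [-0.007,0.001,0.01,0],
    [-0.013,0.002,0.021,0],
    [-0.018,0.002,0.033,0],
    [-0.021,0.003,0.045,0],
    [-0.022,0.003,0.058,0],
    [-0.022,0.003,0.07,0]
  ]
}}

```text
time: 15.32
tool_pos: [0.4921, -0.2145, 0.0703]
ee_rot: [-3.139, -0.001, 1.422]
wrist_force: [2.7, -0.9, -10.5]
width: 0.0188
finger_force: 30.0
```

Call:
{"method": "arm_command", "body": {
  "targets": [
    [0.002,0,0.012,0],
    [0.005,-0.001,0.024,0],
    [0.01,-0.001,0.036,0],
    [0.015,-0.002,0.047,0],
    [0.022,-0.003,0.057,0],
    [0.031,-0.004,0.066,0]
  ]
}}

```text
time: 15.82
tool_pos: [0.5065, -0.2168, 0.1038]
ee_rot: [-3.136, 0.0, 1.422]
wrist_force: [-7.7, -0.4, -6.2]
width: 0.0191
finger_force: 30.0
```

Call:
{"method": "arm_command", "body": {
  "targets": [
    [0.01,-0.002,0.008,0],
    [0.021,-0.004,0.014,0],
    [0.032,-0.005,0.019,0],
    [0.044,-0.007,0.023,0],
    [0.044,-0.007,0.023,0],
    [0.044,-0.007,0.023,0]
  ]
}}

```text
time: 16.32
tool_pos: [0.5297, -0.2205, 0.117]
ee_rot: [-3.139, 0.001, 1.422]
wrist_force: [-7.6, 0.6, -2.8]
width: 0.0195
finger_force: 30.1
```

Run:
```python
from h import *
o=robot.get_obs();print(o["wrist_force"],o["tool_pos"],o["width"]);w=robot.snapshot("wrist")[:,:,::-1]
a=np.radians(-8.83);X=np.array([np.cos(a),np.sin(a)]);dX=o["tool_pos"][:2]@X-.569;dz=o["tool_pos"][2]+.019-.0855;print(np.arctan2(dX,dz)+4*np.pi,np.hypot(dX,dz))
im=robot.snapshot("scene")[:,:,::-1]
cv2.imwrite("pics/w8.png",np.hstack([cv2.resize(im[140:290,190:390],(400,300),interpolation=cv2.INTER_CUBIC),cv2.resize(w,(400,300))]))
```

```text
[-7.58322727  0.6371601  -2.80465208] [ 0.52972072 -0.22052453  0.11699447] 0.019490115929006492
12.33856325665829 0.051833648323776536
```

The handle is about 1.2 rad past the firm point, with force near the clutch's 9 N, so it has slipped and the bar is firm. I'll let go.

Call:
{"method": "arm_command", "body": {
  "targets": [
    [0,0,0,0],
    [0,0,0,0],
    [0,0,0,0],
    [0,0,0,0],
    [0,0,0,0],
    [0,0,0,0]
  ],
  "claw": 0.4
}}

```text
time: 16.92
tool_pos: [0.5313, -0.2205, 0.1161]
ee_rot: [3.14, 0.0, 1.422]
wrist_force: [-0.0, 0.5, -0.4]
width: 0.0549
finger_force: 0.0
```

Call:
{"method": "arm_command", "body": {
  "targets": [
    [0,0,0.04,0],
    [0,0,0.1,0],
    [0,0,0.18,0],
    [0,0,0.26,0],
    [0,0,0.32,0],
    [-0.05,-0.05,0.36,0],
    [-0.08,-0.06,0.36,0],
    [-0.08,-0.06,0.36,0]
  ]
}}

```text
time: 17.58
tool_pos: [0.4897, -0.2521, 0.2985]
ee_rot: [3.137, 0.003, 1.419]
wrist_force: [0.1, 0.3, 0.2]
width: 0.0567
finger_force: 0.0
```

Run:
```python
from h import *
o=robot.get_obs();print(o["tool_pos"],o["width"],o["wrist_force"],o["time"]);w=robot.snapshot("wrist")[:,:,::-1];im=robot.snapshot("scene")[:,:,::-1];t=robot.snapshot("top")[:,:,::-1]
f=lambda a,s=(400,300):cv2.resize(a,s,interpolation=cv2.INTER_CUBIC)
cv2.imwrite("pics/w9.png",np.vstack([np.hstack([f(im[140:290,190:390]),f(w)]),np.hstack([f(t[60:300,20:340]),f(t[130:220,180:300])])]))
```

```text
[ 0.48966707 -0.25209498  0.29848469] 0.05665997295611601 [0.10429964 0.29910709 0.2256168 ] 17.5833
```

View pics/w9.png

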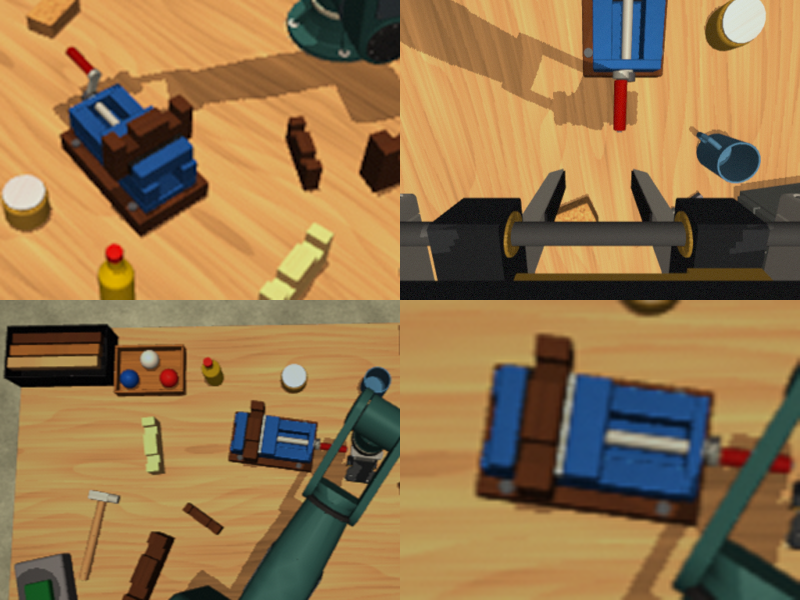

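The bar is clamped between both jaws (545,430 in the lower-right panel), upright with its notches up. The pale bar and the bystanders are unmoved, and the gripper is clear. I'll hand it in.

```bash
python3 -c "
from bench import robot
print(robot.close_job())"
```

```text
the job is handed in; nothing more can be done
None
```

The walnut bar is clamped in the vise, notches up and flat on the bed. The crank was wound about 1.2 rad past the firm point, so the clutch slipped. By my measurements the bar is centred along the jaws to about 1–2 mm; I did not re-measure that after clamping. The gripper has let go, nothing else was moved, and the job was handed in at about 18 s of the 72 s allowed; no verdict was returned.

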